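# Index the sample carousel to the dispensing spout

### The job

Get the open beaker ready for filling: turn the sample carousel by pushing one of its arms with a fingertip until the beaker stands centred under where the spout comes to rest, and push the spout arm round to its stop, so that the nozzle ends over the middle of the beaker. Only push, gently: do not grip the carousel or the spout arm, do not touch or lift the beaker or the vials, and leave everything else where it stands. Either part may be done first.

Things in the scene. Friction and masses are not known exactly. Their poses are not given: they have to be found in the camera images.
- stand: fixed steel post of the dispensing stand, 18 mm thick, on a round foot 54 mm across; 150 mm high with the black pivot head (28 mm across, 124 to 146 mm high) on top. Origin on the post's axis, on the worktop. Its x axis points from the carousel's centre (172 mm away) to the post, z up.
- spout_arm (a joint): the swinging spout arm, a level steel rod 12 mm thick, axis 135 mm above the worktop; its end bends down into the nozzle. 0 = home at its rubber stop: it then points from the post at the carousel's centre. Grows to 1.6 as it swings away, clockwise seen from above (to the robot's left); home is reached by pushing it anticlockwise. Light (about 1 N moves it); stays where it is left
- spout_tip (a point): lower tip of the nozzle, 92 mm above the worktop, 114 mm from the post's axis, moves with the arm; at home it stands over the circle on which the vessels stand, 58 mm from the carousel's centre
- spout_rod_mid (a point): point on the axis of the spout arm's straight level rod, 75 mm from the post's axis, 135 mm above the worktop: a good place to push (the side of the rod is 6 mm off)
- carousel_base: fixed round foot of the sample carousel; origin on the turning axis, on the worktop. The carousel on it is an aluminium disc 176 mm across, its top 21 mm high, with five white cups 14 mm high, evenly spaced 58 mm from the axis, holding one open beaker and four capped vials, and five steel arms with black end knobs
- carousel (a joint): turning of the carousel about its vertical axis, 0 at the start, positive anticlockwise seen from above; it turns freely either way for a full turn (limits 6.3 and -6.3). Light (about 0.6 N at an arm's end moves it); it stops where it is left
- knob_0 (a point): centre of the 16 mm ball knob at the end of carousel arm 0, 150 mm from the turning axis, 50 mm above the worktop. The arm is a radial steel rod 10 mm thick, level at 50 mm height from 104 mm to 150 mm from the axis (inside that it slopes down to the disc). Turned with the carousel; arm 0 stands 36 degrees anticlockwise from the beaker
- knob_1 (a point): centre of the 16 mm ball knob at the end of carousel arm 1, 150 mm from the turning axis, 50 mm above the worktop. The arm is a radial steel rod 10 mm thick, level at 50 mm height from 104 mm to 150 mm from the axis (inside that it slopes down to the disc). Turned with the carousel; arm 1 stands 108 degrees anticlockwise from the beaker
- knob_2 (a point): centre of the 16 mm ball knob at the end of carousel arm 2, 150 mm from the turning axis, 50 mm above the worktop. The arm is a radial steel rod 10 mm thick, level at 50 mm height from 104 mm to 150 mm from the axis (inside that it slopes down to the disc). Turned with the carousel; arm 2 stands 180 degrees anticlockwise from the beaker
- knob_3 (a point): centre of the 16 mm ball knob at the end of carousel arm 3, 150 mm from the turning axis, 50 mm above the worktop. The arm is a radial steel rod 10 mm thick, level at 50 mm height from 104 mm to 150 mm from the axis (inside that it slopes down to the disc). Turned with the carousel; arm 3 stands 252 degrees anticlockwise from the beaker
- knob_4 (a point): centre of the 16 mm ball knob at the end of carousel arm 4, 150 mm from the turning axis, 50 mm above the worktop. The arm is a radial steel rod 10 mm thick, level at 50 mm height from 104 mm to 150 mm from the axis (inside that it slopes down to the disc). Turned with the carousel; arm 4 stands 324 degrees anticlockwise from the beaker
- beaker: the open glass beaker, 45 mm across, 58 mm high, standing loose in the largest cup, its foot 21 mm above the worktop and its rim 79 mm; 58 mm from the turning axis. Origin: centre of its underside
- capped_vial_1: white plastic vial with a screw cap, 35 mm across, 54 mm high, loose in its cup on the carousel with its foot 21 mm above the worktop (top at 75 mm), 58 mm from the axis, 72 degrees anticlockwise from the beaker; not to be touched. Origin: centre of its underside
- capped_vial_2: white plastic vial with a screw cap, 35 mm across, 54 mm high, loose in its cup on the carousel with its foot 21 mm above the worktop (top at 75 mm), 58 mm from the axis, 144 degrees anticlockwise from the beaker; not to be touched. Origin: centre of its underside
- capped_vial_3: white plastic vial with a screw cap, 35 mm across, 54 mm high, loose in its cup on the carousel with its foot 21 mm above the worktop (top at 75 mm), 58 mm from the axis, 216 degrees anticlockwise from the beaker; not to be touched. Origin: centre of its underside
- capped_vial_4: white plastic vial with a screw cap, 35 mm across, 54 mm high, loose in its cup on the carousel with its foot 21 mm above the worktop (top at 75 mm), 58 mm from the axis, 288 degrees anticlockwise from the beaker; not to be touched. Origin: centre of its underside
- stop_timer: bystander: white bench timer with buttons, 62 x 66 x 19 mm; origin under its centre
- tape: bystander: roll of brown tape lying flat, 76 mm across, 19 mm high; origin under its centre
- flask: bystander: conical glass flask, 63 mm across, 101 mm high; origin under its centre
- amber_bottle: bystander: brown reagent bottle with black cap, 45 mm across, 87 mm high; origin under its centre
Not all that is in view belongs to the job. What is shaped like the beaker but blue or yellow is not meant.

How it is judged:
By the outcome, as a careful person would: the job done as asked, in the order asked, and still so for the second after the job is handed in, with the robot touching nothing.
It also fails if it takes over 48 s, if anything falls off the work surface, if the arm or the gripper's body presses on something with over 40 N, if the wrist force passes 120 N, or if a joint passes its speed limit or range.

### The arm

A 6-joint arm with a two-finger parallel gripper is mounted at the origin on a cart in front of the work surface, level with it; the furniture and walls round the work are solid. World frame = base frame: x ahead of the robot, y to its left, z up, the work surface at z = 0. Lengths are in m, angles in degrees, forces in N, time in s.
With the tool pointing down it reaches from about 0.4 to 0.825 m from the base axis. Payload 7 kg.
Tool frame: the origin (TCP) lies on the centre line of the jaws, within the pads' length; the fingertips stand 8 mm ahead of it and the grasp point (between the pads) lies 11 mm behind it; z points along the fingers, y is the line along which they close (so a half turn about z gives the same grasp; the last joint's range is limited). The gripper opens to 88 mm and grips with 3 to 60 N. Pads are 19 mm wide; open, the fingers measure 130 mm over their backs; the gripper's body (78 mm by 193 mm) begins 47 mm behind the grasp point.
Start: joints at [84.402, 20.546, 0.682, 0, -70.136, -16.507], TCP at [0.254, 0.625, 0.211] pointing down, gripper open.
Joint ranges: [-176.03, 176.03], [-82.01, 121.73], [-58.28, 71.71], [-173.87, 95.51], [-174.79, -0.11], [-173.66, 173.66]. Speed limits (degrees/s): [136.94, 136.94, 172.46, 180, 180, 180].

### API

Orientations are given as [roll, pitch, yaw] about the fixed x, y, z axes, in that order (R = Rz(yaw) Ry(pitch) Rx(roll)).
In Python, from plant import ctrl, vision gives the robot as it stands. The module is installed in compiled form; this text tells all that it offers.
- The arm moves only by the tool move_arm, never from a script. Its argument "moves" is one flat list of numbers, 7 for each row, row after row: the finger opening in cm, from 0 to 8.76, then the shift along the tool's x, y, z in cm, then the turn, a rotation vector about the tool's x, y, z in rad. A call has 1 to 8 rows; each row shifts and turns the commanded pose from where the row before left it, along the tool's axes as they then stand; what a row does not reach is not made up. A row lasts 1/10 s, in which the tool goes at most 50 mm and 8.59 degrees, less where a joint would pass 70% of its speed; a pose out of reach is approached as far as the arm can. A call with a gripper value outside its range is refused whole. The fingers move at their own pace and stop on an object; the grip force is fixed at half the most. Time passes only in rows, so rows that do not move let the fingers close. It gives the time, the measured TCP pose, the force, the opening and the grip force at its end, in the units of the state.
- ctrl.get_obs(): the state, without advancing time (a new reading comes with each control period).
- vision.snapshot(name): name is "scene" or "top"; returns (picture, depth): 400x640x3 uint8, red, green, blue; 400x640 float32, m along the optical axis (not along the pixel's ray), 0 where there is no reading.
- vision.camera_model(name): a dict with "vertical_fov" (degrees; the focal length in pixels is half the picture's height over the tangent of half this angle, whatever the lens; pixels are square), "cx", "cy" (the principal point, pixels), "D" ([k1, k2, p1, p2, k3] as OpenCV has them; the pictures are not rectified), "cam_to_world" (4x4, takes a point from camera to world coordinates). Camera axes: x right, y down, z forward; pixel columns grow to the right and rows downward; lengths in m; the calibration is good to about 2 mm. A picture is of the moment at which its call begins. camera_model takes no time and is no camera call.
- ctrl.close_job(): hands the job in; it is judged then, once.
The state is a dict: "clock": time; "joint_pos": joint angles; "qvel": joint speeds; "tau": joint torques, N m; "tool_pos": TCP position; "orientation": TCP orientation; "force": force on the tool from outside, world axes, zero at the start; "moment": the same for the moment, N m; "opening": finger opening in m; "gripper_force": force on a finger pad.
Only numpy, scipy, OpenCV 4.12 (cv2) and the standard library are available. Lean on these libraries where they do the work, as an engineer would, in place of code of your own. Each camera call takes 0.05 s, during which the arm holds its last target. There are 200 camera calls.

## Working session

There is one attempt and no reset: what is moved stays moved. The work goes in short steps, Python scripts to look and compute and a tool call to move; the robot and the scene stay as the last step left them, time stands still between calls to the robot, and variables do not carry over. Pictures are saved under pics/ and viewed, at most 10 in all, crops included, and the job is handed in when it is done.

Besides the shell and the picture viewer there is one more tool, called after "Emit:" as a command line: name --argument value ..., lists and objects as JSON in quotes. move_arm: Moves the arm, as the interface text tells. Its arguments: {"type":"object","properties":{"moves":{"type":"array"}},"required":["moves"]}

```bash
mkdir -p pics; cat > h.py <<'E'
import numpy as np, cv2
from plant import ctrl, vision
def snap(n):
    im,d=vision.snapshot(n); m=vision.camera_model(n)
    f=200/np.tan(np.radians(m["vertical_fov"])/2)
    K=np.array([[f,0,m["cx"]],[0,f,m["cy"]],[0,0,1.]])
    return im,d,K,np.array(m["D"],float),np.array(m["cam_to_world"])
def ray(K,D,T,px):
    p=cv2.undistortPoints(np.array(px,float).reshape(-1,1,2),K,D).reshape(-1,2)
    return np.c_[p,np.ones(len(p))]@T[:3,:3].T, T[:3,3]
def atz(K,D,T,px,z):
    r,o=ray(K,D,T,px); return o+r*((z-o[2])/r[:,2])[:,None]
def cloud(d,K,D,T):
    v,u=np.mgrid[:400,:640]; r,o=ray(K,D,T,np.stack([u,v],-1).reshape(-1,2))
    return (o+r*d.reshape(-1,1)).reshape(400,640,3)
def proj(K,D,T,P):
    Ti=np.linalg.inv(T); return cv2.projectPoints(np.array(P,float).reshape(-1,3),cv2.Rodrigues(Ti[:3,:3])[0],Ti[:3,3],K,D)[0].reshape(-1,2)
E
python3 - <<'E'
from h import *
for n in ("scene","top"):
    im,d,K,D,T=snap(n); cv2.imwrite(f"pics/{n}0.png",im[...,::-1]); np.savez(f"{n}0.npz",im=im,d=d,K=K,D=D,T=T); print(n,T.round(3).tolist(),K[0,0],D)
o=ctrl.get_obs(); print(o)
E
```

```text
scene [[0.379, -0.63, 0.677, -0.081], [-0.925, -0.251, 0.284, -0.248], [-0.009, -0.735, -0.678, 0.757], [0.0, 0.0, 0.0, 1.0]] 384.2452694813071 [-0.08950549  0.          0.          0.          0.        ]
top [[-0.021, -0.998, 0.063, 0.493], [-1.0, 0.02, -0.011, 0.019], [0.01, -0.063, -0.998, 1.486], [0.0, 0.0, 0.0, 1.0]] 513.467060540534 [0.01483803 0.         0.         0.         0.        ]
{'clock': 0.1, 'joint_pos': array([ 8.44004844e+01,  2.05876523e+01,  6.37225637e-01, -1.65382277e-02,
       -7.01362122e+01, -1.65075206e+01]), 'qvel': array([-0.0768784 , -0.16835229,  0.15845727,  0.0469948 ,  0.0252981 ,
        0.02201324]), 'tau': array([-7.59246705e-04, -5.84166920e+01,  2.93751025e+01,  7.01555058e+00,
        1.01212136e-02, -5.85136172e-05]), 'tool_pos': array([0.25388095, 0.6249208 , 0.21020289]), 'orientation': array([ 1.79912514e+02, -9.71289497e-03, -2.21126600e+01]), 'force': array([ 0.10509412, -0.17348075, -1.09711015]), 'moment': array([-0.05906366,  0.02904224,  0.02663609]), 'gripper_force': 0.0, 'opening': 0.0875874661246993}
```

View pics/scene0.png

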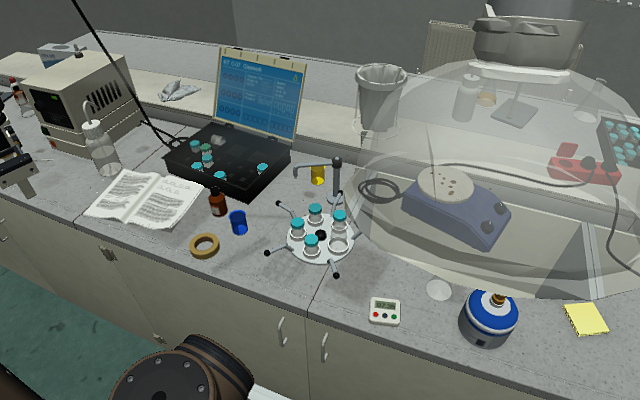

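View pics/top0.png

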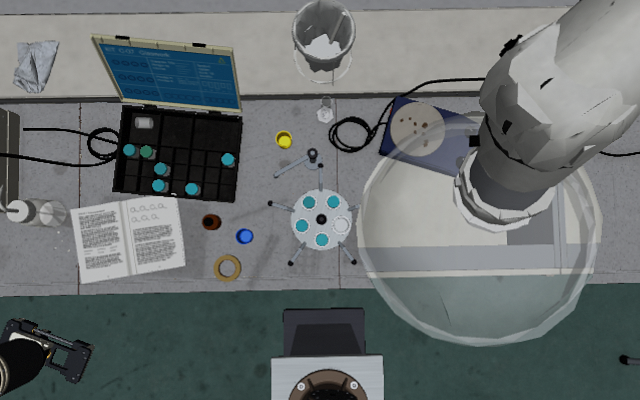

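Scene picture: the carousel is at (320,238) with the clear open beaker at (339,243). The post head is at (337,160), with the spout pointing left to (296,172). Top picture: carousel hub (321,219), beaker (341,226), post head (312,154), nozzle about (276,176), and knobs at (321,167), (270,203), (291,263) and (354,262), with the fifth near the dome at about (370,200).

Things that could be taken for the beaker, by scene pixel: clear vessel on the carousel (339,243), blue cup (238,222), yellow cup (317,173). By the description it is the clear one on the carousel. I'll check it in a close crop.

```bash
python3 - <<'E'
from h import *
t=np.load("top0.npz"); K,D,T=t["K"],t["D"],t["T"]
a=cv2.resize(t["im"][130:285,240:400],None,fx=4,fy=4,interpolation=cv2.INTER_CUBIC)[:600]
s=np.load("scene0.npz")
b=cv2.resize(s["im"][145:290,255:375],None,fx=4,fy=4,interpolation=cv2.INTER_CUBIC)
cv2.imwrite("pics/c_top.png",a[...,::-1]);cv2.imwrite("pics/c_scene.png",b[...,::-1])
print("hub",atz(K,D,T,[321,219],.03),"post",atz(K,D,T,[312,154],.148))
print("knobs",atz(K,D,T,[[321,167],[270,203],[291,263],[354,262]],.055).round(3).tolist())
print("beaker",atz(K,D,T,[341,226],.05))
# dome extents
C=cloud(t["d"],K,D,T); 
for p in [(400,150),(375,220),(480,250),(420,300),(380,250),(360,200),(480,120),(420,130)]: print(p,C[p[1],p[0]].round(3))
C=cloud(s["d"],s["K"],s["D"],s["T"])
for p in [(380,150),(450,100),(420,250),(550,280),(360,220)]: print("s",p,C[p[1],p[0]].round(3))
E
```

```text
hub [[0.53942298 0.00942056 0.03      ]] post [[0.70682598 0.03035911 0.148     ]]
knobs [[0.684, 0.007, 0.055], [0.586, 0.151, 0.055], [0.418, 0.095, 0.055], [0.418, -0.079, 0.055]]
beaker [[ 0.51808981 -0.04594051  0.05      ]]
(400, 150) [ 0.675 -0.163  0.379]
(375, 220) [ 0.523 -0.103  0.393]
(480, 250) [ 0.46  -0.281  0.533]
(420, 300) [ 0.358 -0.185  0.435]
(380, 250) [ 0.46  -0.112  0.393]
(360, 200) [ 0.594 -0.105 -0.004]
(480, 120) [ 0.726 -0.323  0.43 ]
(420, 130) [ 0.718 -0.208  0.379]
s (380, 150) [ 0.39  -0.152  0.428]
s (450, 100) [ 0.418 -0.233  0.513]
s (420, 250) [ 0.282 -0.245  0.358]
s (550, 280) [ 0.276 -0.407  0.376]
s (360, 220) [ 0.338 -0.144  0.327]
```

View pics/c_top.png

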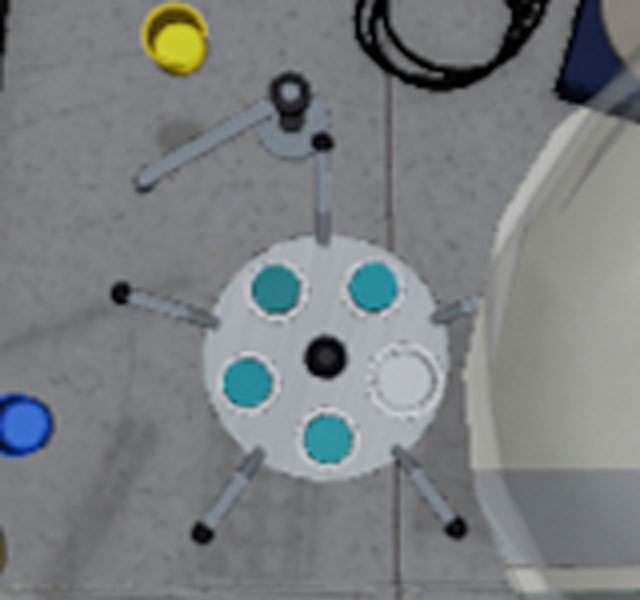

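View pics/c_scene.png

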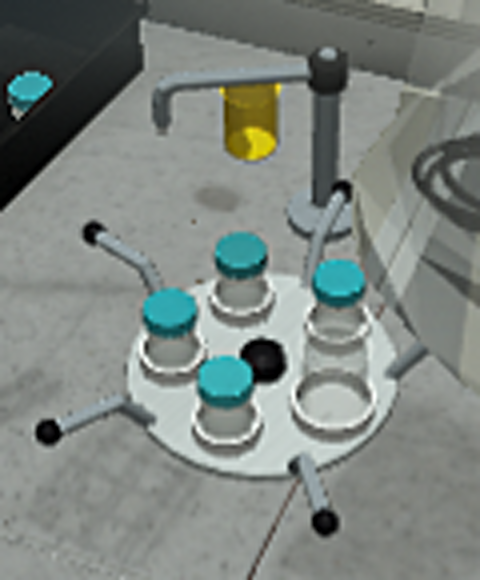

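The crops confirm it: the vessel at crop (405,380) of the top view is the clear open beaker on the carousel, with arms 36° either side, and the spout nozzle is at (145,182). Next I'll refine the fit.

```bash
cat >> h.py <<'E'
from scipy.optimize import least_squares
def knobs(im,K,D,T):
    g=im.max(2); out=[]
    n,l,s,c=cv2.connectedComponentsWithStats((g<50).astype(np.uint8))
    for i in range(1,n):
        if 6<=s[i,4]<=160:
            p=atz(K,D,T,c[i],.053)[0]
            out.append((*p[:2],s[i,4],*c[i]))
    return np.array(out)
E
python3 - <<'E'
from h import *
t=np.load("top0.npz"); K,D,T=t["K"],t["D"],t["T"]
k=knobs(t["im"],K,D,T)
k=k[np.hypot(k[:,0]-.54,k[:,1]-.01)<.2]; print(k.round(3))
q=k[np.abs(np.hypot(k[:,0]-.54,k[:,1]-.01)-.148)<.008][:,:2]
f=lambda p:np.r_[[ (p[0]+.15*np.cos(p[2]+n*2*np.pi/5)-x)**2+(p[1]+.15*np.sin(p[2]+n*2*np.pi/5)-y)**2 for x,y in q for n in [np.round((np.arctan2(y-p[1],x-p[0])-p[2])/(2*np.pi/5))]]]**.5
r=least_squares(f,[.54,.01,0]); print(r.x,np.degrees(r.x[2]),r.fun)
for z,p in ((.146,[240+290/4,130+93/4]),(.1,[240+145/4,130+183/4]),(.021+.01,[240+325/4,130+356/4]),(.079,[240+405/4,130+378/4])): print(z,atz(K,D,T,p,z).round(4))
s=np.load("scene0.npz"); 
for z,p in ((.146,[255+328/4,145+60/4]),(.092,[255+163/4,145+131/4]),(.0,[255+322/4,145+215/4]),(.035,[255+335/4,145+405/4])): print("s",z,atz(s["K"],s["D"],s["T"],p,z).round(4))
# bystanders
for n,z,p in (("blue",.06,[245,236]),("amber",.087,[212,222]),("yellow",.06,[285,140]),("flask",.1,[325,110])): print(n,atz(K,D,T,p,z).round(3))
E
```

```text
[[ 7.18000e-01  3.10000e-02  7.10000e+01  3.12127e+02  1.55352e+02]
 [ 6.90000e-01  1.00000e-02  1.70000e+01  3.19882e+02  1.65176e+02]
 [ 5.86000e-01  1.52000e-01  1.70000e+01  2.69588e+02  2.02941e+02]
 [ 5.39000e-01  1.00000e-02  6.70000e+01  3.20866e+02  2.19060e+02]
 [ 4.18000e-01 -7.90000e-02  1.90000e+01  3.53632e+02  2.61632e+02]
 [ 4.18000e-01  9.80000e-02  1.90000e+01  2.89842e+02  2.63158e+02]]
[ 0.53978362  0.00975108 -0.00083131] -0.04763039707265803 [0.0001492  0.00025448 0.00033031 0.00065737]
0.146 [[0.7091 0.029  0.146 ]]
0.1 [[0.6569 0.1288 0.1   ]]
0.031 [[0.5394 0.0087 0.031 ]]
0.079 [[ 0.5217 -0.0454  0.079 ]]
s 0.146 [[0.7056 0.026  0.146 ]]
s 0.092 [[0.6562 0.1274 0.092 ]]
s 0.0 [[0.7121 0.0294 0.    ]]
s 0.035 [[ 0.5141 -0.0521  0.035 ]]
blue [[0.496 0.221 0.06 ]]
amber [[0.536 0.306 0.087]]
yellow [[0.762 0.106 0.06 ]]
flask [[ 0.835 -0.007  0.1  ]]
```

```bash
python3 - <<'E'
import numpy as np
psi=-22.1; d=np.array([.714-.254,.118-.625])*100/14
for i in range(14):
    c,s=np.cos(np.radians(psi)),np.sin(np.radians(psi))
    print(i,round(c*d[0]+s*d[1],1),round(s*d[0]-c*d[1],1)); psi-=np.degrees(.085)
print(psi)
E
```

```text
0 4.4 2.1
1 4.6 1.7
2 4.7 1.3
3 4.8 0.9
4 4.9 0.5
5 4.9 0.1
6 4.9 -0.3
7 4.8 -0.7
8 4.8 -1.1
9 4.6 -1.5
10 4.5 -1.9
11 4.3 -2.3
12 4.1 -2.6
13 3.9 -3.0
-90.28197762056793
```

Emit:
move_arm --moves '[0, 4.4, 2.1, 0, 0, 0, 0.085, 0, 4.6, 1.7, 0, 0, 0, 0.085, 0, 4.7, 1.3, 0, 0, 0, 0.085, 0, 4.8, 0.9, 0, 0, 0, 0.085, 0, 4.9, 0.5, 0, 0, 0, 0.085, 0, 4.9, 0.1, 0, 0, 0, 0.085, 0, 4.9, -0.3, 0, 0, 0, 0.085, 0, 4.8, -0.7, 0, 0, 0, 0.085]'

```text
clock: 0.9
tool_pos: [0.5191, 0.335, 0.2109]
orientation: [180.0, -0.0, -61.3]
force: [1.0, 0.7, -0.1]
opening: 0.029
gripper_force: 0.0
```

Emit:
move_arm --moves '[0, 4.8, -1.1, 0, 0, 0, 0.085, 0, 4.6, -1.5, 0, 0, 0, 0.085, 0, 4.5, -1.9, 0, 0, 0, 0.085, 0, 4.3, -2.3, 0, 0, 0, 0.085, 0, 4.1, -2.6, 0, 0, 0, 0.085, 0, 3.9, -3.0, 0, 0, 0, 0.085, 0, 0, 0, 0, 0, 0, 0]'

```text
clock: 1.6
tool_pos: [0.7169, 0.1141, 0.2091]
orientation: [179.9, -0.1, -90.7]
force: [0.6, 0.1, 0.7]
opening: 0.0006
gripper_force: 0.0
```

Emit:
move_arm --moves '[0, 0, 0, 2.5, 0, 0, 0, 0, 0, 0, 2.5, 0, 0, 0, 0, 0, 0, 2, 0, 0, 0, 0, 0, 0, 1.2, 0, 0, 0, 0, 0.65, 0.7, 0, 0, 0, 0, 0, 0.65, 0.7, 0, 0, 0, 0, 0, 0.65, 0.7, 0, 0, 0, 0, 0, 0.65, 0.7, 0, 0, 0, 0]'

```text
clock: 2.4
tool_pos: [0.6862, 0.0929, 0.1306]
orientation: [-179.9, 0.0, -90.3]
force: [-0.2, -0.0, -0.4]
opening: 0.0006
gripper_force: 0.0
```

Emit:
move_arm --moves '[0, 0.65, 0.7, 0, 0, 0, 0, 0, 0.65, 0.7, 0, 0, 0, 0, 0, 0.65, 0.7, 0, 0, 0, 0, 0, 0.65, 0.7, 0, 0, 0, 0, 0, 0.65, 0.7, 0, 0, 0, 0, 0, 0.6, 0.7, 0, 0, 0, 0, 0, 0.4, 0.5, 0, 0, 0, 0, 0, 0.3, 0.3, 0, 0, 0, 0]'

```text
clock: 3.2
tool_pos: [0.6357, 0.0478, 0.1292]
orientation: [-180.0, 0.0, -90.3]
force: [-0.3, -0.3, 0.6]
opening: 0.0005
gripper_force: 0.0
```

```bash
python3 - <<'E'
from h import *
for n in ("scene","top"):
    im,d,K,D,T=snap(n); np.savez(f"{n}1.npz",im=im,d=d,K=K,D=D,T=T)
    if n=="scene": cv2.imwrite("pics/s1.png",cv2.resize(im[120:290,255:400],None,fx=3.5,fy=3.5)[...,::-1])
E
```

```text
(no output)
```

View pics/s1.png

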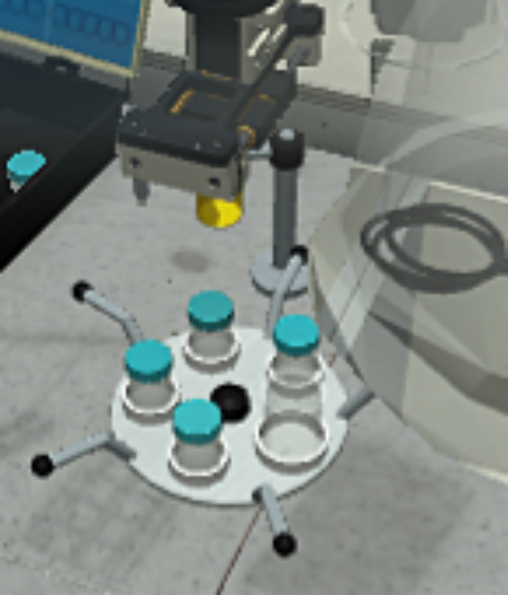

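```bash
python3 - <<'E'
from h import *
t=np.load("scene1.npz"); q=proj(t["K"],t["D"],t["T"],[[.636,.048,.121],[.636,.048,.187],[.657,.128,.092],[.67,.095,.135],[.597,.016,.092]])
print(((q-[255,120])*3.5).round(0))
C=cloud(t["d"],t["K"],t["D"],t["T"])
for p in [(140,195),(200,165),(160,165),(200,110),(230,185),(265,155)]: print(p,C[int(120+p[1]/3.5),int(255+p[0]/3.5)].round(3))
t=np.load("top1.npz"); cv2.imwrite("pics/t1.png",cv2.resize(t["im"][130:285,240:400],None,fx=3.5,fy=3.5)[...,::-1])
print(ctrl.get_obs()["tool_pos"], ctrl.get_obs()["force"])
E
```

```text
[[226. 212.]
 [225. 141.]
 [142. 201.]
 [186. 158.]
 [247. 285.]]
(140, 195) [0.649 0.126 0.107]
(200, 165) [0.541 0.027 0.239]
(160, 165) [0.546 0.059 0.227]
(200, 110) [0.604 0.054 0.234]
(230, 185) [0.546 0.01  0.226]
(265, 155) [0.697 0.043 0.134]
[0.63594193 0.04789342 0.12922847] [-0.45787832  0.74617241  0.01788434]
```

View pics/t1.png

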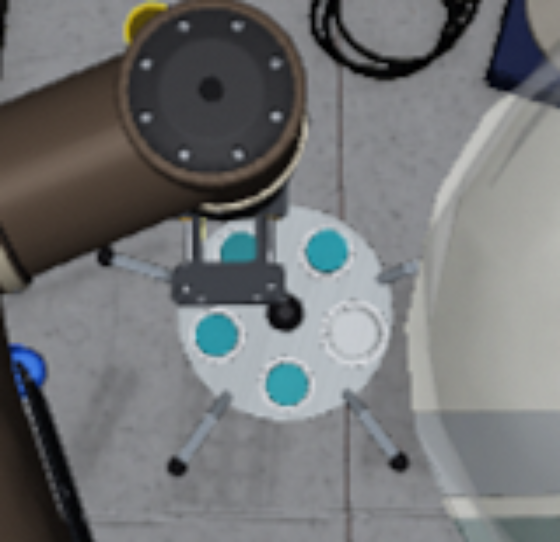

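```bash
python3 - <<'E'
from h import *
t=np.load("scene1.npz"); C=cloud(t["d"],t["K"],t["D"],t["T"])
m=(np.abs(C[...,0]-.636)<.06)&(np.abs(C[...,1]-.048)<.06)&(C[...,2]>.1)&(C[...,2]<.3)&(t["d"]>0)
v,u=np.nonzero(m)
for a,b in sorted(zip(v,u))[::6]: print((b,a),C[a,b].round(3),t["im"][a,b])
cv2.imwrite("pics/s1b.png",cv2.resize(t["im"][90:200,270:370],None,fx=6,fy=5.4,interpolation=cv2.INTER_CUBIC)[...,::-1])
E
```

```text
(np.int64(303), np.int64(121)) [0.621 0.082 0.299] [50 53 48]
(np.int64(311), np.int64(124)) [0.62  0.061 0.297] [27 32 34]
(np.int64(312), np.int64(125)) [0.621 0.06  0.294] [30 35 37]
(np.int64(318), np.int64(125)) [0.622 0.045 0.297] [35 38 39]
(np.int64(309), np.int64(126)) [0.618 0.066 0.292] [ 97 100  91]
(np.int64(315), np.int64(126)) [0.622 0.052 0.292] [33 38 38]
(np.int64(321), np.int64(126)) [0.623 0.038 0.295] [35 39 39]
(np.int64(308), np.int64(127)) [0.62  0.069 0.287] [84 88 80]
(np.int64(314), np.int64(127)) [0.619 0.054 0.291] [35 39 40]
(np.int64(320), np.int64(127)) [0.623 0.04  0.292] [37 40 40]
(np.int64(326), np.int64(127)) [0.623 0.026 0.295] [85 87 79]
(np.int64(332), np.int64(127)) [0.661 0.025 0.273] [88 90 81]
(np.int64(309), np.int64(128)) [0.619 0.066 0.286] [ 96 100  91]
(np.int64(315), np.int64(128)) [0.622 0.053 0.287] [35 40 41]
(np.int64(321), np.int64(128)) [0.623 0.038 0.29 ] [36 41 41]
(np.int64(327), np.int64(128)) [0.629 0.026 0.289] [85 87 79]
(np.int64(333), np.int64(128)) [0.668 0.025 0.267] [85 86 78]
(np.int64(309), np.int64(129)) [0.619 0.
[... 9443 characters left out ...]
] [46 43 35]
(np.int64(325), np.int64(162)) [0.644 0.036 0.179] [72 75 68]
(np.int64(323), np.int64(163)) [0.58  0.016 0.226] [68 72 72]
(np.int64(322), np.int64(164)) [0.579 0.018 0.224] [61 65 68]
(np.int64(328), np.int64(164)) [0.696 0.048 0.134] [81 89 89]
(np.int64(327), np.int64(165)) [0.694 0.05  0.131] [ 96 101 100]
(np.int64(325), np.int64(166)) [0.643 0.036 0.167] [106 108  97]
(np.int64(322), np.int64(168)) [0.624 0.036 0.174] [84 85 75]
(np.int64(324), np.int64(169)) [0.637 0.036 0.162] [72 74 67]
(np.int64(322), np.int64(171)) [0.627 0.037 0.163] [84 85 75]
(np.int64(324), np.int64(172)) [0.639 0.037 0.15 ] [85 86 77]
(np.int64(322), np.int64(175)) [0.625 0.037 0.151] [73 73 61]
```

View pics/s1b.png

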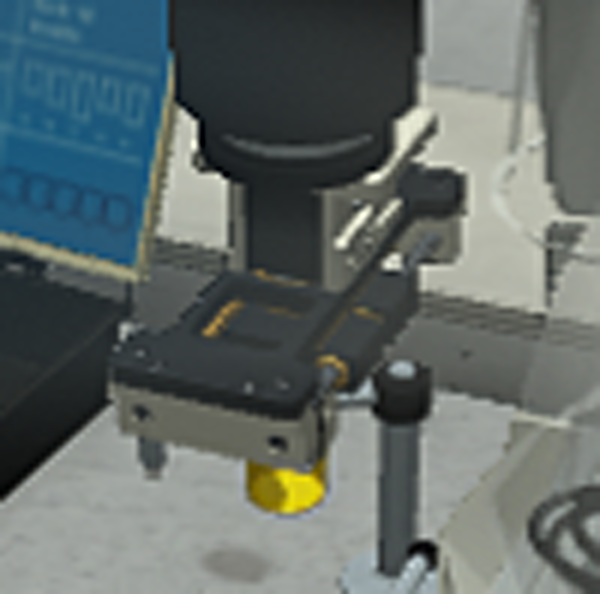

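```bash
python3 - <<'E'
from h import *
t=np.load("scene1.npz"); C=cloud(t["d"],t["K"],t["D"],t["T"])
for v in range(164,181):
    print(v,[(u,*(C[v,u]*1000).round().astype(int).tolist()) for u in range(317,327) if .59<C[v,u,0]<.7 and t["d"][v,u]>0])
E
```

```text
164 [(324, 638, 37, 177), (325, 646, 37, 172), (326, 692, 52, 135)]
165 [(323, 628, 35, 181), (324, 641, 38, 171), (325, 644, 36, 169), (326, 692, 52, 131)]
166 [(322, 625, 37, 180), (323, 631, 36, 176), (324, 643, 38, 167), (325, 643, 36, 167)]
167 [(322, 623, 36, 178), (323, 634, 38, 170), (324, 643, 38, 164), (325, 646, 37, 162)]
168 [(322, 624, 36, 174), (323, 637, 39, 165), (324, 642, 38, 161), (325, 644, 36, 160)]
169 [(322, 626, 37, 170), (323, 634, 37, 164), (324, 637, 36, 162), (325, 644, 36, 157)]
170 [(322, 625, 37, 167), (323, 635, 38, 160), (324, 641, 38, 155), (325, 643, 36, 155)]
171 [(322, 627, 37, 163), (323, 632, 37, 159), (324, 642, 38, 152), (325, 643, 36, 152)]
172 [(322, 626, 37, 160), (323, 633, 37, 155), (324, 639, 37, 150)]
173 [(322, 624, 36, 159), (323, 631, 37, 153), (324, 639, 37, 147)]
174 [(322, 623, 36, 157), (323, 629, 36, 152)]
175 [(322, 625, 37, 151), (323, 635, 38, 143)]
176 [(322, 624, 36, 149)]
177 [(321, 619, 37, 149)]
178 []
179 []
180 []
```

The spout has not moved: the nozzle is still at crop (140,195). Depth shows the fingertips ending at z≈0.146, about 25 mm higher than the reported pose implies, so they passed just above the rod. I'll go back over the rod and come down lower.

Emit:
move_arm --moves '[0, 0, 0, -1, 0, 0, 0, 0, -1.7, -2.1, 0, 0, 0, 0, 0, -1.7, -2.1, 0, 0, 0, 0, 0, -1.7, -2.1, 0, 0, 0, 0, 0, -1.6, -1.9, 0, 0, 0, 0, 0, 0, 0, 1.9, 0, 0, 0, 0, 0, 0, 1.9, 0, 0, 0, 0, 0, 0, 0, 0, 0, 0]'

```text
clock: 4.1
tool_pos: [0.7171, 0.1148, 0.0982]
orientation: [179.7, -0.1, -90.3]
force: [-0.3, 0.0, 0.1]
opening: 0.0007
gripper_force: 0.0
```

```bash
python3 - <<'E'
from h import *
im,d,K,D,T=snap("scene"); C=cloud(d,K,D,T); o=ctrl.get_obs(); p=o["tool_pos"]; print(p,o["force"])
np.savez("scene2.npz",im=im,d=d,K=K,D=D,T=T)
m=(np.abs(C[...,0]-p[0])<.03)&(np.abs(C[...,1]-p[1])<.03)&(C[...,2]<.2)&(C[...,2]>.09)
Q=C[m]; Q=Q[np.argsort(Q[:,2])]; print(len(Q),(Q[:12]*1000).round().tolist(), (Q[-5:]*1000).round().tolist())
b=im.astype(int)
E
```

```text
[0.71804241 0.11476106 0.10014619] [ 0.25204403 -0.35372125  0.98780831]
69 [[706.0, 124.0, 112.0], [720.0, 105.0, 114.0], [733.0, 104.0, 117.0], [701.0, 118.0, 117.0], [720.0, 105.0, 118.0], [710.0, 104.0, 118.0], [700.0, 115.0, 119.0], [701.0, 124.0, 119.0], [702.0, 122.0, 120.0], [700.0, 112.0, 120.0], [701.0, 106.0, 120.0], [711.0, 104.0, 121.0]] [[712.0, 104.0, 154.0], [697.0, 103.0, 154.0], [703.0, 103.0, 157.0], [723.0, 91.0, 199.0], [719.0, 86.0, 199.0]]
```

Emit:
move_arm --moves '[0, 0.65, 0.7, 0, 0, 0, 0, 0, 0.65, 0.7, 0, 0, 0, 0, 0, 0.65, 0.7, 0, 0, 0, 0, 0, 0.65, 0.7, 0, 0, 0, 0, 0, 0.65, 0.7, 0, 0, 0, 0, 0, 0.65, 0.7, 0, 0, 0, 0, 0, 0.65, 0.7, 0, 0, 0, 0, 0, 0.65, 0.7, 0, 0, 0, 0]'

```text
clock: 4.95
tool_pos: [0.6617, 0.0624, 0.1011]
orientation: [-180.0, -0.0, -90.3]
force: [0.8, 1.5, -0.3]
opening: 0.0
gripper_force: 0.6
```

Emit:
move_arm --moves '[0, 0.65, 0.7, 0, 0, 0, 0, 0, 0.6, 0.7, 0, 0, 0, 0, 0, 0.5, 0.6, 0, 0, 0, 0, 0, 0.4, 0.5, 0, 0, 0, 0, 0, 0.4, 0.3, 0, 0, 0, 0, 0, 0, 0, 0, 0, 0, 0]'

```text
clock: 5.55
tool_pos: [0.6342, 0.0382, 0.1012]
orientation: [-179.9, 0.1, -90.3]
force: [0.5, 4.5, -1.2]
opening: 0.0004
gripper_force: 1.8
```

```bash
python3 - <<'E'
from h import *
im,d,K,D,T=snap("scene"); o=ctrl.get_obs(); print(o["tool_pos"],o["force"])
q=proj(K,D,T,[.597,.0165,.092])
print(q); cv2.imwrite("pics/s3.png",cv2.resize(im[130:270,270:370],None,fx=5,fy=4.2)[...,::-1])
E
```

```text
[0.6342017  0.03817356 0.10111369] [-0.37113483  3.32071942 -0.80229371]
[[325.33282776 201.27875532]]
```

View pics/s3.png

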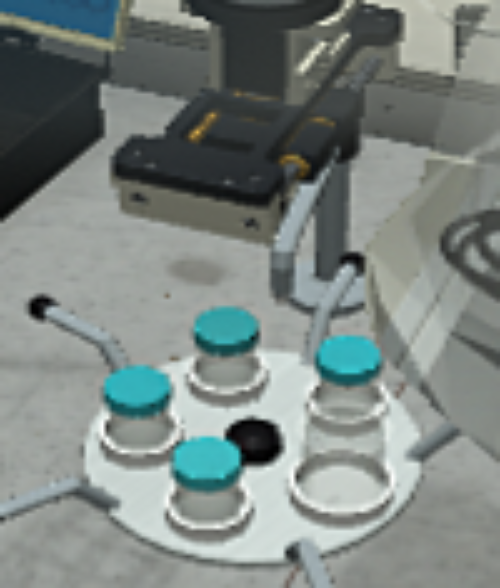

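The spout now points at the carousel, with the nozzle at crop (283,296), or pixel (326.6,200.5). The predicted home position is (325.3,201.3), and it resists with 3 to 4 N, so it is at its stop. Next: back off and go to the carousel's left side.

Emit:
move_arm --moves '[0, 0.1, 0, 0, 0, 0, 0, 0, -0.6, 0, 0, 0, 0, 0, 0, -2, 0, 0, 0, 0, 0, 0, -3, 0.4, 0, 0, 0, 0, 0, -2.6, 0.7, 0, 0, 0, 0, 0, 0, 0, 2.5, 0, 0, 0, 0, 0, 0, 2.5, 0, 0, 0, 0, 0, 0, 2, 0, 0, 0]'

```text
clock: 6.4
tool_pos: [0.6227, 0.1186, 0.0297]
orientation: [179.9, -0.1, -90.3]
force: [-0.0, 0.7, -0.2]
opening: 0.0008
gripper_force: 0.0
```

Emit:
move_arm --moves '[0, 0, 0, 0.9, 0, 0, 0, 0, 0, 0, 0, 0, 0, 0]'

```text
clock: 6.6
tool_pos: [0.6226, 0.1181, 0.0206]
orientation: [179.8, -0.1, -90.3]
force: [-0.0, -0.1, 1.3]
opening: 0.0004
gripper_force: 0.0
```

```bash
python3 - <<'E'
from h import *
im,d,K,D,T=snap("scene"); C=cloud(d,K,D,T); o=ctrl.get_obs(); p=o["tool_pos"]; print(p,o["force"])
m=(np.abs(C[...,0]-p[0])<.03)&(np.abs(C[...,1]-p[1])<.02)&(C[...,2]<.1)&(C[...,2]>.01)
Q=C[m]; Q=Q[np.argsort(Q[:,2])]; print(len(Q),(Q[:12]*1000).round().tolist())
im,d,K,D,T=snap("top"); k=knobs(im,K,D,T); k=k[np.abs(np.hypot(k[:,0]-.54,k[:,1]-.01)-.15)<.01]; print(k.round(3), np.degrees(np.arctan2(k[:,1]-.0098,k[:,0]-.5398)))
E
```

```text
[0.62343078 0.11842683 0.02190152] [-0.20938666  0.16382765  0.22975099]
61 [[624.0, 109.0, 35.0], [616.0, 108.0, 38.0], [624.0, 109.0, 39.0], [628.0, 107.0, 40.0], [606.0, 109.0, 40.0], [618.0, 108.0, 41.0], [635.0, 107.0, 42.0], [608.0, 107.0, 42.0], [624.0, 108.0, 43.0], [605.0, 111.0, 43.0], [605.0, 109.0, 44.0], [607.0, 113.0, 44.0]]
[[ 6.90000e-01  1.00000e-02  1.40000e+01  3.19857e+02  1.65071e+02]
 [ 6.28000e-01  1.33000e-01  6.00000e+00  2.76167e+02  1.88000e+02]
 [ 4.19000e-01 -7.80000e-02  1.80000e+01  3.53500e+02  2.61611e+02]
 [ 4.18000e-01  9.80000e-02  1.80000e+01  2.89889e+02  2.63056e+02]] [-4.07234976e-02  5.44585650e+01 -1.44012127e+02  1.43920325e+02]
```

Emit:
move_arm --moves '[0, -0.25, 0.85, 0, 0, 0, 0, 0, -0.25, 0.85, 0, 0, 0, 0, 0, -0.38, 1, 0, 0, 0, 0, 0, -0.38, 1, 0, 0, 0, 0, 0, -0.38, 1, 0, 0, 0, 0, 0, -0.38, 1, 0, 0, 0, 0, 0, -0.05, 1, 0, 0, 0, 0, 0, -0.05, 1, 0, 0, 0, 0]'

```text
clock: 7.5
tool_pos: [0.5458, 0.1406, 0.0221]
orientation: [-180.0, 0.0, -90.3]
force: [1.6, 1.0, 0.2]
opening: 0.0004
gripper_force: 0.3
```

Emit:
move_arm --moves '[0, -0.05, 1, 0, 0, 0, 0, 0, -0.05, 1, 0, 0, 0, 0, 0, 0.25, 1, 0, 0, 0, 0, 0, 0.25, 1, 0, 0, 0, 0, 0, 0.25, 1, 0, 0, 0, 0, 0, 0.25, 1, 0, 0, 0, 0, 0, 0.5, 0.8, 0, 0, 0, 0, 0, 0, 0, 0, 0, 0, 0]'

```text
clock: 8.3
tool_pos: [0.4771, 0.1258, 0.022]
orientation: [179.9, -0.0, -90.3]
force: [-0.1, -0.0, -0.6]
opening: -0.0001
gripper_force: 0.0
```

```bash
cat >> h.py <<'E'
def ang(k,c=(.5398,.0098)):
    k=k[np.abs(np.hypot(k[:,0]-c[0],k[:,1]-c[1])-.15)<.006]; a=np.degrees(np.arctan2(k[:,1]-c[1],k[:,0]-c[0])); return np.c_[k[:,2:],a,a%72]
E
python3 - <<'E'
from h import *
im,d,K,D,T=snap("top"); np.savez("top3.npz",im=im,d=d,K=K,D=D,T=T); print(ang(knobs(im,K,D,T)).round(2)); print(ctrl.get_obs()["tool_pos"],ctrl.get_obs()["force"])
E
```

```text
[[  18.    333.28  166.61  -14.55   57.45]
 [  16.    275.06  190.81   57.61   57.61]
 [  17.    341.88  268.59 -158.41   57.59]]
[0.47804313 0.1263118  0.02220799] [0.0097468  0.70708736 0.56263383]
```

Emit:
move_arm --moves '[0, 0, 0, -2.5, 0, 0, 0, 0, 0, 0, -2.5, 0, 0, 0, 0, 0, 0.7, -4.1, 0, 0, 0, 0, 0, 0.8, -4.2, 0, 0, 0, 0, 0, 0.8, -4.2, 0, 0, 0, 0, 0, 0.8, -4, 0, 0, 0, 0, 0, 0, 0, 2.5, 0, 0, 0, 0, 0, 0, 2.5, 0, 0, 0]'

```text
$.moves: bad value
```

Emit:
move_arm --moves '[0, 0, 0, 0, 0, 0, 0]'

```text
clock: 8.45
tool_pos: [0.4789, 0.1268, 0.0222]
orientation: [-180.0, 0.0, -90.3]
force: [-0.6, 0.4, 0.3]
opening: 0.0007
gripper_force: 0.0
```

Emit:
move_arm --moves '[0, 0, 0, -2.5, 0, 0, 0, 0, 0, 0, -2.5, 0, 0, 0, 0, 0.7, -4.1, 0, 0, 0, 0, 0, 0.8, -4.2, 0, 0, 0, 0, 0, 0.8, -4.2, 0, 0, 0, 0, 0, 0.8, -4, 0, 0, 0, 0, 0, 0, 0, 2.5, 0, 0, 0, 0, 0, 0, 2.5, 0, 0, 0]'

```text
clock: 9.25
tool_pos: [0.6452, 0.0944, 0.021]
orientation: [-179.9, 0.0, -90.4]
force: [-1.0, 0.7, 0.0]
opening: 0.0003
gripper_force: 0.0
```

Emit:
move_arm --moves '[0, 0, 0, 0, 0, 0, 0]'

```text
clock: 9.35
tool_pos: [0.6412, 0.0935, 0.0179]
orientation: [179.6, -0.1, -90.4]
force: [-1.3, -0.1, 0.3]
opening: 0.0001
gripper_force: 0.0
```

Emit:
move_arm --moves '[0, -0.8, 1.1, 0, 0, 0, 0, 0, -0.7, 0.9, 0, 0, 0, 0, 0, -0.7, 0.9, 0, 0, 0, 0, 0, -0.6, 0.9, 0, 0, 0, 0, 0, -0.4, 1, 0, 0, 0, 0, 0, -0.4, 1, 0, 0, 0, 0, 0, -0.4, 1, 0, 0, 0, 0, 0, -0.4, 1, 0, 0, 0, 0]'

```text
clock: 10.15
tool_pos: [0.5648, 0.1395, 0.0222]
orientation: [-180.0, 0.0, -90.3]
force: [0.5, 0.7, 0.2]
opening: 0.0005
gripper_force: 0.3
```

Emit:
move_arm --moves '[0, -0.1, 1, 0, 0, 0, 0, 0, 0, 0.9, 0, 0, 0, 0, 0, 0, 0.8, 0, 0, 0, 0, 0, 0, 0.6, 0, 0, 0, 0, 0, 0, 0, 0, 0, 0, 0]'

```text
clock: 10.65
tool_pos: [0.5317, 0.1402, 0.0221]
orientation: [180.0, -0.0, -90.3]
force: [0.7, -0.7, 0.8]
opening: 0.0006
gripper_force: 0.0
```

```bash
python3 - <<'E'
from h import *
im,d,K,D,T=snap("top"); np.savez("top4.npz",im=im,d=d,K=K,D=D,T=T); print(ang(knobs(im,K,D,T)).round(2)); print(ctrl.get_obs()["tool_pos"],ctrl.get_obs()["force"])
im,d,K,D,T=snap("scene"); np.savez("scene4.npz",im=im,d=d,K=K,D=D,T=T)
a=cv2.resize(np.load("top4.npz")["im"][140:240,270:370],None,fx=5,fy=5,interpolation=cv2.INTER_CUBIC)
cv2.imwrite("pics/t4.png",a[...,::-1])
E
```

```text
[[ 15.   291.47 173.87  32.18  32.18]
 [ 17.   354.24 176.65 -39.62  32.38]
 [ 16.   269.38 231.5  102.88  30.88]
 [ 17.   318.65 272.47 176.42  32.42]]
[0.53234041 0.1403596  0.02214574] [ 0.56816108  0.63953214 -0.02144035]
```

Emit:
move_arm --moves '[0, 0, 0.4, 0, 0, 0, 0, 0, 0, 0.4, 0, 0, 0, 0, 0, 0.05, 0.4, 0, 0, 0, 0, 0, 0.1, 0.4, 0, 0, 0, 0, 0, 0, 0, 0, 0, 0, 0]'

```text
clock: 11.25
tool_pos: [0.5159, 0.1387, 0.022]
orientation: [180.0, -0.0, -90.3]
force: [0.6, -0.7, -0.2]
opening: 0.0004
gripper_force: 0.0
```

```bash
python3 - <<'E'
from h import *
im,d,K,D,T=snap("top"); np.savez("top5.npz",im=im,d=d,K=K,D=D,T=T); print(ang(knobs(im,K,D,T)).round(2)); print(ctrl.get_obs()["tool_pos"],ctrl.get_obs()["force"])
t=np.load("top0.npz"); print([atz(t["K"],t["D"],t["T"],[312.13,155.35],z).round(4).tolist() for z in (.13,.14,.146)])
# post head in top: dark pixels per depth
C=cloud(d,K,D,T); m=(C[...,2]>.11)&(C[...,2]<.16)&(np.hypot(C[...,0]-.709,C[...,1]-.029)<.02); print(m.sum(),np.median(C[m],0),C[m].mean(0))
m=(C[...,2]>.12)&(C[...,2]<.15)&(C[...,0]>.6)&(C[...,0]<.69)&(np.abs(C[...,1]-.02)<.03); Q=C[m]; print(len(Q), np.polyfit(Q[:,0],Q[:,1],1) if len(Q)>5 else "")
t=np.load("scene1.npz"); C=cloud(t["d"],t["K"],t["D"],t["T"]); m=(C[...,2]>.02)&(C[...,2]<.12)&(np.hypot(C[...,0]-.709,C[...,1]-.029)<.02); print("post scene",m.sum(),C[m].mean(0))
E
```

```text
[[  16.    349.06  173.12  -32.92   39.08]
 [  15.    286.53  177.8    38.94   38.94]
 [  22.    271.    238.64  110.7    38.7 ]
 [  18.    325.22  272.5  -176.59   39.41]]
[0.51624834 0.13887849 0.02210187] [ 0.3615169  -0.31674129  0.09983894]
[[[0.7061, 0.0302, 0.13]], [[0.7045, 0.0302, 0.14]], [[0.7036, 0.0301, 0.146]]]
105 [0.70759248 0.02814369 0.1455432 ] [0.70782265 0.02915033 0.14469222]
154 [ 0.12209663 -0.05778359]
post scene 172 [0.70405756 0.02682413 0.07251493]
```

Emit:
move_arm --moves '[0, 0.05, 0.25, 0, 0, 0, 0, 0, 0.05, 0.25, 0, 0, 0, 0, 0, 0.05, 0.2, 0, 0, 0, 0, 0, 0, 0, 0, 0, 0, 0]'

```text
clock: 11.7
tool_pos: [0.5093, 0.1374, 0.022]
orientation: [180.0, -0.0, -90.3]
force: [-0.1, 0.2, -0.3]
opening: 0.0005
gripper_force: 0.0
```

```bash
python3 - <<'E'
from h import *
im,d,K,D,T=snap("top"); np.savez("top6.npz",im=im,d=d,K=K,D=D,T=T); print(ang(knobs(im,K,D,T)).round(2)); print(ctrl.get_obs()["tool_pos"],ctrl.get_obs()["force"])
E
```

```text
[[  16.    347.    171.62  -30.21   41.79]
 [  15.    284.4   179.4    41.79   41.79]
 [  16.    327.75  272.38 -173.92   42.08]]
[0.50940265 0.13744657 0.02203491] [0.61049687 0.27231291 0.21616643]
```

Emit:
move_arm --moves '[0, 0, -1, 0, 0, 0, 0, 0, 0, -1, 0, 0, 0, 0, 0, 0, 0, -3, 0, 0, 0, 0, 0, 0, -4, 0, 0, 0, 0, 0, 0, -4, 0, 0, 0, 0, -5, 0, 0, 0, 0, 0, 0, -5, 0, 0, 0, 0, 0, 0, -5, 0, 0, 0, 0, 0]'

```text
clock: 12.55
tool_pos: [0.5315, 0.2891, 0.1329]
orientation: [-179.9, 0.1, -90.4]
force: [1.8, 0.0, -0.3]
opening: 0.0007
gripper_force: 0.0
```

Emit:
move_arm --moves '[0, -5, 0, 0, 0, 0, 0, 0, 0, 0, 0, 0, 0, 0]'

```text
clock: 12.75
tool_pos: [0.5317, 0.3429, 0.1315]
orientation: [-179.9, 0.0, -90.1]
force: [-1.5, -0.9, -0.2]
opening: 0.0004
gripper_force: 0.0
```

```bash
python3 - <<'E'
from h import *
im,d,K,D,T=snap("top"); np.savez("top7.npz",im=im,d=d,K=K,D=D,T=T); print(ang(knobs(im,K,D,T)).round(2))
s=snap("scene"); np.savez("scene7.npz",im=s[0],d=s[1],K=s[2],D=s[3],T=s[4])
k=ang(knobs(im,K,D,T)); th=np.radians(np.median(k[:,-1])+72-108+0)  # beaker dir
b=np.array([.5398,.0098])+.058*np.array([np.cos(th),np.sin(th)]); print("beaker",b)
C=cloud(d,K,D,T)
m=(C[...,2]>.12)&(C[...,2]<.15)&(C[...,0]>.585)&(C[...,0]<.69)&(np.abs(C[...,1]-.02)<.03); Q=C[m]; print(len(Q), Q[:,0].min(), np.polyfit(Q[:,0],Q[:,1],1))
f=5
A=cv2.resize(im[145:245,270:370],None,fx=f,fy=f,interpolation=cv2.INTER_CUBIC)
B=cv2.resize(s[0][155:275,260:380],None,fx=f,fy=f,interpolation=cv2.INTER_CUBIC)[:500,100:400]
cv2.imwrite("pics/f.png",np.hstack([A,B])[...,::-1])
for z in (.079,.021): print(z,(proj(K,D,T,[*b,z])-[270,145])*f,(proj(s[2],s[3],s[4],[*b,z])-[260,155])*f-[100,0])
E
```

```text
[[  16.    347.    171.62  -30.21   41.79]
 [  15.    284.4   179.4    41.79   41.79]
 [  17.    272.06  241.76  114.2    42.2 ]
 [  16.    327.75  272.38 -173.92   42.08]]
beaker [0.59748895 0.01579872]
167 0.592574283487971 [ 0.12052449 -0.05667022]
0.079 [[241.77993519 261.74406698]] [[228.1919648  249.67333969]]
0.021 [[241.68567737 269.24016923]] [[227.78873432 328.50318121]]
```

View pics/f.png

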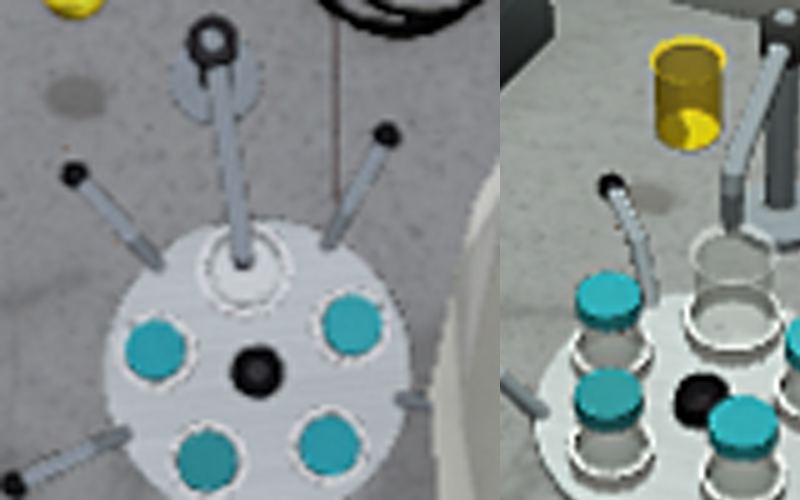

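The final picture shows the nozzle at crop (241,258), over the beaker centred at (244,265) in the top view. In the scene view it is at (732,228), above the rim at (733,258). They agree to about 1 mm, and the robot is clear.

```bash
python3 -c "
from plant import ctrl
print(ctrl.close_job())"
```

```text
the job is handed in; nothing more can be done
None
```

The job is handed in: the spout arm is at its stop and the nozzle stands over the middle of the beaker, within about 1 mm by the camera. The carousel was turned about 114° anticlockwise in fingertip pushes on two of its arms, and nothing else was seen to move.

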